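# True up a labware nest corner with a square

### The job

The blue swinging fence of the labware nest has been knocked inwards: take the steel square by its orange grip and ease it into the nest's corner so that it swings the blue fence out until the square's outer edges lie flush on the grey and the blue fence together, and hold it there for a second with light hand pressure, about 10 N on each fence and never much more. Then lay the square flat back on the middle of the cork pad and let go, leaving the corner square. Move the blue fence with the square only, and leave the other things alone.

Things in the scene. Friction and masses are not known exactly. Their poses are not given: they have to be found in the camera images.
- nest: Fixed labware nest: aluminium deck plate 250 x 250 mm, 10 mm thick. Origin at the centre of its underside, on the bench top; z up. In its frame the inner face of the grey fence is the plane y = +75 mm, that of the blue fence, when the corner is square, the plane x = +75 mm. It may lie to the left or the right.
- corner (a point): The inside corner of the nest, where the two fence faces meet, on the deck's top (10 mm above the bench): nest frame x = 75, y = 75 mm. The blue fence's vertical pivot axis passes through it.
- fixed_fence: The grey fixed fence of the nest, rigid, along the nest's x from -120 to +65 mm, 22 mm thick, from 10 to 40 mm above the bench; its inner face looks to the nest's -y at y = 75 mm. The fence faces and the square are polished and slippery (friction about 0.15). Its frame is the nest's frame.
- fence_end (a point): The blue swinging fence is a bar 160 mm long, 22 thick, from 12 to 40 mm above the bench, black cap over its pivot at the corner; at angle 0 it runs from the corner along the nest's -y. This point is its free end, on the top edge of its inner face, 160 mm from the pivot.
- swing_fence (a joint): Blue fence angle, rad: 0 exactly square to the grey fence, negative with its free end leaning inwards (to the nest's -x), positive opened too far. Starts at -0.16 to -0.07, stops at -0.22 and +0.12. Stiff friction pivot (0.4 N m: 3 to 4 N near the end moves it), stays where left. Once the square's leg lies flush along it, it goes no further and the force rises steeply.
- square: Loose steel L-square, 0.35 kg. Origin at its underside below the middle of the orange grip; z up. Outer edges: plane y = +45 mm (leg x -75 to +37) and plane x = +45 mm (leg y -85 to +37); legs 20 mm wide, 14 tall, an 8 mm plate between. Grip: upright block 50 mm along x, 18 across y, 8 to 62 mm above the underside; pinch it across y from above, fingertips above the legs.
- heel (a point): The square's outer corner (notched 8 mm), where the lines of its outer edges cross, at its underside: square frame x = 45, y = 45 mm. It belongs at the nest's corner, with the square's x and y along the nest's x and y (square origin then at nest x = 30, y = 30 mm); the square may hover a few mm above the deck.
- pad: Cork pad 210 x 210 mm, 6 mm thick, fixed on the bench; origin at the centre of its underside. The square lies on it at the start.
- jar: Small glass jar with a blue cap, 44 mm across, 70 mm tall, beyond the nest; bystander. Origin under its centre.
- microplate: Clear microplate 127 x 85 x 14 mm lying in front of the pad; bystander. Origin under its centre.
- tube_rack: White rack of capped tubes, 70 x 200 mm, 77 mm tall; bystander. Origin under its centre.
- spray_bottle: White spray bottle, 72 mm across, 195 mm tall; bystander. Origin under its centre.
- tip_box: Blue pipette-tip box with a clear lid, 122 x 87 mm, 80 mm tall; bystander. Origin under its centre.
There are look-alikes about, which are no part of the job. Leave any purple look-alike of the square alone.

How it is judged:
By the outcome, as a careful person would: the job done as asked, in the order asked, and still so for the second after the job is handed in, with the robot touching nothing.
It also fails if it takes over 72 s, if anything falls off the work surface, if the arm or the gripper's body presses on something with over 40 N, if the wrist force passes 120 N, or if a joint passes its speed limit or range.

### The arm

A 6-joint arm with a two-finger parallel gripper is mounted at the origin on the work surface. World frame = base frame: x ahead of the robot, y to its left, z up, the work surface at z = 0. Lengths are in m, angles in rad, forces in N, time in s.
With the tool pointing down it reaches from about 0.35 to 0.85 m from the base axis. Payload 8.1 kg.
Tool frame: the origin (TCP) lies at the centre of the arm's flange, where the gripper is bolted on; the fingertips stand 186 mm ahead of it and the grasp point (between the pads) lies 167 mm ahead of it; z points along the fingers, y is the line along which they close (so a half turn about z gives the same grasp; the last joint's range is limited). The gripper opens to 93 mm and grips with 3 to 60 N. Pads are 15 mm wide; open, the fingers measure 128 mm over their backs; the gripper's body (75 mm by 188 mm) begins 65 mm behind the grasp point.
Start: joints at [-1.265, 0.13, 1.488, -0, 1.523, -0.085], TCP at [0.229, -0.555, 0.405] pointing down, gripper open.
Joint ranges: [-2.96, 2.96], [-0.89, 2.26], [0.02, 2.5], [-1.34, 4.48], [0, 2.73], [-2.66, 2.66]. Speed limits (rad/s): [2.39, 2.39, 2.79, 3.14, 3.14, 3.14].

### API

Orientations are given as a rotation vector (axis times angle).
In Python, from plant import robot gives the robot as it stands.
- The arm moves only by the tool apply_moves, never from a script. Its argument "series" is a list of rows, each a list of 2 entries, a list of its own where there are three numbers: the shift along the tool's x, y, z in mm, then the turn, a rotation vector about the tool's x, y, z in rad. A call has 1 to 12 rows; each row shifts and turns the commanded pose from where the row before left it, along the tool's axes as they then stand; what a row does not reach is not made up. A row lasts 1/12 s, in which the tool goes at most 41.7 mm and 7.16 degrees, less where a joint would pass 70% of its speed; a pose out of reach is approached as far as the arm can. A call is refused whole if a number of a shift passes 41.7 or a number of a turn 0.125, either way. A call with a gripper value outside its range is refused whole. "claw" is the opening, from 0 (shut) to 1 (fully open), set as the call begins (left out, the last holds). The fingers move at their own pace and stop on an object; "newtons" is the grip in N (left out, the last holds). Time passes only in rows, so rows that do not move let the fingers close. It gives the time, the measured TCP pose, the force, the opening and the grip force at its end, in the units of the state.
- robot.read_state(): the state, without advancing time (a new reading comes with each control period).
- robot.read_camera(name): name is "scene" or "top" or "wrist"; returns (picture, depth): 480x640x3 uint8, blue, green, red; 480x640 float32, m along the optical axis (not along the pixel's ray), 0 where there is no reading.
- robot.calibration(name): a dict with "fx", "fy", "cx", "cy" (pixels), "extrinsics" (4x4, takes a point from world to camera coordinates). Camera axes: x right, y down, z forward; pixel columns grow to the right and rows downward; lengths in m; the calibration is good to about 2 mm. A picture is of the moment at which its call begins: read the wrist's pose just before it. calibration takes no time and is no camera call; for the wrist camera it gives the pose at the moment of the call.
- robot.close_job(): hands the job in; it is judged then, once.
The state is a dict: "t": time; "q": joint angles; "dq": joint speeds; "joint_torque": joint torques, N m; "tool_pos": TCP position; "orientation": TCP orientation; "force": force on the tool from outside, world axes, zero at the start; "wrist_torque": the same for the moment, N m; "opening": finger opening in m; "gripper_force": force on a finger pad.
Only numpy, scipy, OpenCV 4.12 (cv2) and the standard library are available. Lean on these libraries where they do the work, as an engineer would, in place of code of your own. Each camera call takes 0.05 s, during which the arm holds its last target. There are 200 camera calls.

## Working session

There is one attempt and no reset: what is moved stays moved. The work goes in short steps, Python scripts to look and compute and a tool call to move; the robot and the scene stay as the last step left them, time stands still between calls to the robot, and variables do not carry over. Pictures are saved under pics/ and viewed, at most 10 in all, crops included, and the job is handed in when it is done.

Besides the shell and the picture viewer there is one more tool, called after "Request:" as name(argument=value, ...), one argument or row to a line, values as JSON. apply_moves: Moves the arm, as the interface text tells. Its arguments: {"type":"object","properties":{"series":{"type":"array"},"claw":{"type":"number"},"newtons":{"type":"number"}},"required":["series"]}

```bash
mkdir -p pics; ls; cat > h.py <<'E'
import numpy as np, cv2
from plant import robot
from scipy.spatial.transform import Rotation as R
def ray(c,u,v,z):
    E=np.array(c["extrinsics"]); Rm=E[:3,:3]; o=-Rm.T@E[:3,3]
    d=Rm.T@np.array([(u-c["cx"])/c["fx"],(v-c["cy"])/c["fy"],1.])
    return o+d*(z-o[2])/d[2]
def proj(c,p):
    q=np.array(c["extrinsics"])@np.r_[p,1]; return np.array([c["fx"]*q[0]/q[2]+c["cx"],c["fy"]*q[1]/q[2]+c["cy"]])
E
python3 - <<'E'
from h import *
for n in ["scene","top"]:
    im,d=robot.read_camera(n); cv2.imwrite(f"pics/{n}0.png",im); np.savez(f"{n}0.npz",im=im,d=d); c=robot.calibration(n)
    E=np.array(c["extrinsics"]);print(n,c["fx"],-E[:3,:3].T@E[:3,3])
s=robot.read_state();print(s["t"],s["force"],s["orientation"],s["opening"])
E
```

```text
pics
scene 563.7417316702814 [1.43801888 0.53214557 1.21747465]
top 569.2233419678766 [ 0.2985239  -0.00492796  1.41296198]
0.1 [ 0.53803569 -0.33814062 -0.65963053] [-3.08025733e+00 -6.09625673e-01  3.14424805e-04] 0.0926764739379058
```

View pics/scene0.png

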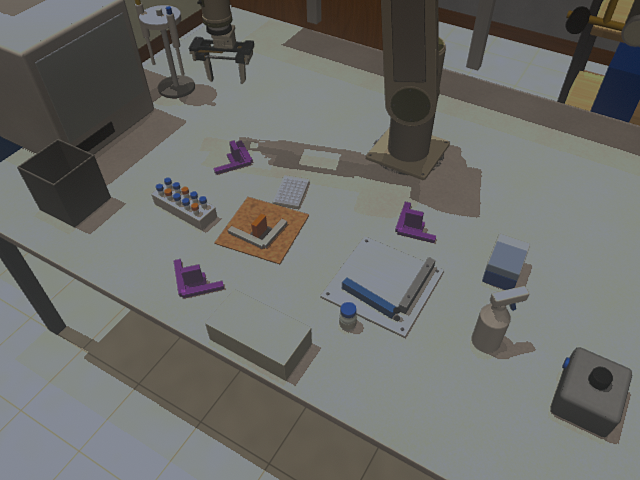

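View pics/top0.png

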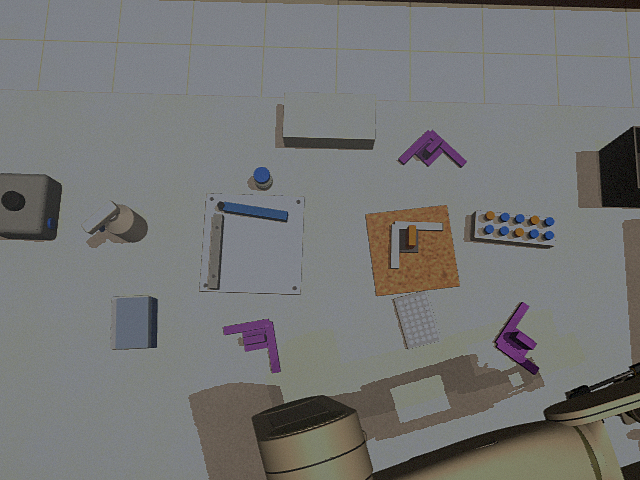

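The top view shows the steel square with its orange grip on the cork pad at about (411,236), heel near (392,223). The nest is at (253,245), its corner near (218,205), with the grey fence on the left and the blue one at the top. The candidates are the steel square at (411,236) and three purple look-alikes at (432,148), (257,340) and (520,340); the orange tube caps near (490,216) share the grip's colour. I choose the steel one on the pad and check it in an enlarged crop.

```bash
python3 - <<'E'
from h import *
im=np.load("top0.npz")["im"]
a=cv2.resize(im[185:305,190:320],None,fx=3,fy=3.0,interpolation=cv2.INTER_CUBIC)
b=cv2.resize(im[185:305,355:475],None,fx=3,fy=3,interpolation=cv2.INTER_CUBIC)
cv2.imwrite("pics/crop.png",np.hstack([a,b]))
h=cv2.cvtColor(im,cv2.COLOR_BGR2HSV)
for p in [(211,290),(213,410),(240,410),(250,394),(226,430),(250,215),(212,250),(270,260),(280,440),(220,380)]: print(p,h[p], im[p])
E
```

```text
(211, 290) [120  15 137] [137 129 129]
(213, 410) [ 16 123 131] [ 68 101 131]
(240, 410) [ 18 173 130] [ 42  94 130]
(250, 394) [ 83   8 130] [129 130 126]
(226, 430) [ 94  14 130] [130 129 123]
(250, 215) [24 26 97] [87 95 97]
(212, 250) [107 132 110] [110  77  53]
(270, 260) [107  17 139] [139 134 130]
(280, 440) [ 13 133 121] [ 58  85 121]
(220, 380) [ 16 120 128] [ 68 100 128]
```

View pics/crop.png

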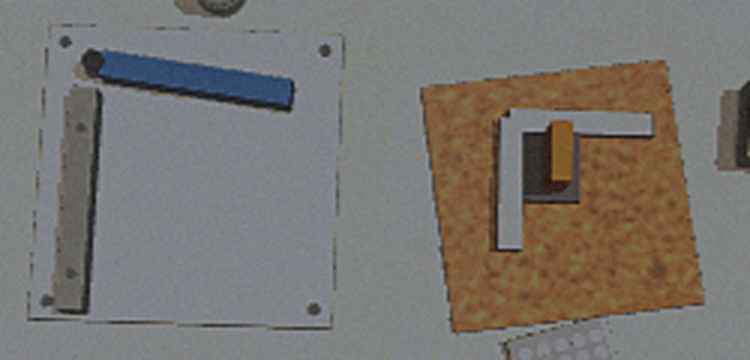

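The crop confirms the choice: light steel L with an orange block grip at pixel (412,235). The blue fence leans inwards and its pivot cap is at about (221,206). Next: rough positions, then a close look with the wrist camera.

```bash
cat >> h.py <<'E'
def plan(pos,yaw_x):
    """tool-down pose with tool x axis at world angle yaw_x: shift in tool mm and turn about tool z from now"""
    s=robot.read_state(); M=R.from_rotvec(s["orientation"]).as_matrix(); d=M.T@(np.array(pos)-s["tool_pos"])*1000
    X=np.array([np.cos(yaw_x),np.sin(yaw_x),0]); T=np.c_[X,np.cross([0,0,-1],X),[0,0,-1]]
    rv=R.from_matrix(M.T@T).as_rotvec()
    print("t",round(s["t"],2),"pos",np.round(s["tool_pos"],4),"shift",np.round(d,1),"turn",np.round(rv,4),"F",np.round(s["force"],1),"op",round(s["opening"],4)); return d,rv
E
python3 - <<'E'
from h import *
im=np.load("top0.npz")["im"]; c=robot.calibration("top")
f=lambda x,y,z,ox=190:ray(c,x/3+ox-(130 if ox==355 else 0),y/3+185,z)
p=lambda n,v:print(n,np.round(v,4))
h=cv2.cvtColor(im,cv2.COLOR_BGR2HSV)
g=lambda u,v,z:ray(c,u,v,z)
p("grip",g(412.3,235,.068))
# pad
m=cv2.inRange(h,(5,80,60),(25,160,255));m[:, :360]=0;m[:,465:]=0;m[:195]=0
k=np.argwhere(m)[:,::-1].astype(np.float32); r=cv2.minAreaRect(k);print(r)
P=np.array([g(u,v,.006) for u,v in cv2.boxPoints(r)]);p("pad",P);p("padc",P.mean(0)); p("sides",np.linalg.norm(P-np.roll(P,1,0),axis=1))
# nest deck corners (left crop pixels)
N=np.array([f(50,25,.01),f(344,36,.01),f(331,327,.01),f(28,319,.01)]);p("nest",N);p("c",N.mean(0));p("s",np.linalg.norm(N-np.roll(N,1,0),axis=1))
p("heel",g((500-390)/3+355,113/3+185,.02)); p("end -y",g((652-390)/3+355,113/3+185,.02));p("end -x",g((498-390)/3+355,250/3+185,.02))
p("jar",g(262,175,.07))
s=robot.read_state();print(R.from_rotvec(s["orientation"]).as_matrix().round(3)); cw=robot.calibration("wrist");E=np.array(cw["extrinsics"]);cam=-E[:3,:3].T@E[:3,3];print(cw["fx"],cam, R.from_rotvec(s["orientation"]).as_matrix().T@(cam-s["tool_pos"]))
print((R.from_rotvec(s["orientation"]).as_matrix().T@E[:3,:3].T).round(3))
E
```

```text
grip [ 0.5734 -0.2084  0.068 ]
((412.0, 342.0), (274.0, 104.0), 90.0)
pad [[ 0.6601 -0.0844  0.006 ]
 [ 0.6679 -0.3496  0.006 ]
 [ 0.0078 -0.3392  0.006 ]
 [ 0.0014 -0.0961  0.006 ]]
padc [ 0.3343 -0.2173  0.006 ]
sides [0.6588 0.2653 0.6602 0.2432]
nest [[0.6781 0.3065 0.01  ]
 [0.6758 0.057  0.01  ]
 [0.4288 0.0589 0.01  ]
 [0.4283 0.3078 0.01  ]]
c [0.5528 0.1825 0.01  ]
s [0.2498 0.2495 0.247  0.2489]
heel [ 0.6132 -0.1638  0.02  ]
end -y [ 0.6169 -0.291   0.02  ]
end -x [ 0.4976 -0.1631  0.02  ]
jar [0.7123 0.1608 0.07  ]
[[ 0.925  0.381 -0.001]
 [ 0.381 -0.925  0.002]
 [ 0.    -0.002 -1.   ]]
351.7626409428756 [ 0.2961021  -0.52757504  0.38430138] [0.07277131 0.00082269 0.01952027]
[[ 0.    -0.964 -0.265]
 [ 1.    -0.     0.001]
 [-0.001 -0.265  0.964]]
```

Request:
apply_moves(
  series=[
    [[0,0,0],[0,0,0.098]],
    [[0,0,0],[0,0,0.098]],
    [[0,0,0],[0,0,0.098]],
    [[0,0,0],[0,0,0.097]],
    [[10,-20,0],[0,0,0]],
    [[14,-33,0],[0,0,0]],
    [[14,-33,0],[0,0,0]],
    [[14,-33,0],[0,0,0]],
    [[14,-33,0],[0,0,0]],
    [[14,-33,0],[0,0,0]],
    [[14,-33,0],[0,0,0]],
    [[14,-33,0],[0,0,0]],
  ],
  claw=1,
)

```text
t: 1.1
tool_pos: [0.3368, -0.3021, 0.4043]
orientation: [-3.141, 0.001, 0.0]
force: [0.5, 0.4, -0.8]
opening: 0.093
gripper_force: 0.0
```

Request:
apply_moves(
  series=[
    [[14,-33,0],[0,0,0]],
    [[14,-33,0],[0,0,0]],
    [[14,-33,0],[0,0,0]],
    [[14,-33,0],[0,0,0]],
    [[14,-33,0],[0,0,0]],
    [[14,-33,0],[0,0,0]],
    [[14,-33,5],[0,0,0]],
    [[14,-33,10],[0,0,0]],
    [[14,-33,15],[0,0,0]],
    [[14,-33,15],[0,0,0]],
    [[14,-33,15],[0,0,0]],
    [[10,-20,5],[0,0,0]],
  ],
)

```text
t: 2.1
tool_pos: [0.5003, 0.0822, 0.3368]
orientation: [-3.141, -0.002, 0.006]
force: [-0.1, -1.2, -0.5]
opening: 0.093
gripper_force: 0.0
```

```bash
python3 - <<'E'
from h import *
plan([0.55,0.18,.34],0.0)
c=robot.calibration("wrist"); im,d=robot.read_camera("wrist"); np.savez("nest.npz",im=im,d=d,E=c["extrinsics"]); cv2.imwrite("pics/nest.png",im)
E
```

```text
t 2.1 pos [0.5003 0.0822 0.3368] shift [ 49.8 -97.8  -3.3] turn [-0.0007  0.0036  0.0014] F [-0.1 -1.2 -0.5] op 0.093
```

View pics/nest.png

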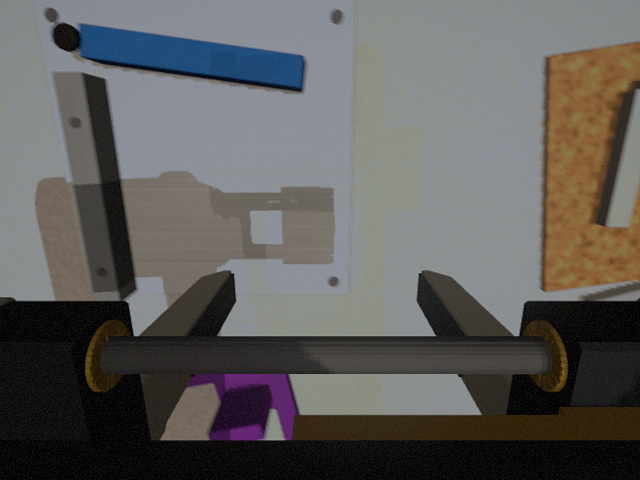

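The wrist view shows the blue fence (80–305, 25–90), its pivot cap at (66,37), and the grey fence (55–135, 72–300). I'll centre the view on the nest before measuring.

Request:
apply_moves(
  series=[
    [[0,-30,0],[0,0,0]],
    [[0,-35,0],[0,0,0]],
    [[0,-35,0],[0,0,0]],
    [[0,-10,0],[0,0,0]],
    [[0,0,0],[0,0,0]],
  ],
)

```text
t: 2.57
tool_pos: [0.5002, 0.1914, 0.3393]
orientation: [-3.141, -0.005, 0.001]
force: [0.0, 0.1, 0.1]
opening: 0.0929
gripper_force: 0.0
```

```bash
python3 - <<'E'
from h import *
plan([0.55,0.18,.34],0.0)
c=robot.calibration("wrist"); im,d=robot.read_camera("wrist"); np.savez("nest.npz",im=im,d=d,E=c["extrinsics"]); cv2.imwrite("pics/nest2.png",cv2.resize(im[0:320,100:500],None,fx=2,fy=1.875*1.0,interpolation=cv2.INTER_CUBIC))
h=cv2.cvtColor(im,cv2.COLOR_BGR2HSV)
print(d[120:130,250].mean())
E
```

```text
t 2.57 pos [0.5002 0.1914 0.3393] shift [49.7 11.5 -0.7] turn [-0.0003  0.0009  0.0033] F [0.  0.1 0.1] op 0.0929
0.2955298
```

View pics/nest2.png

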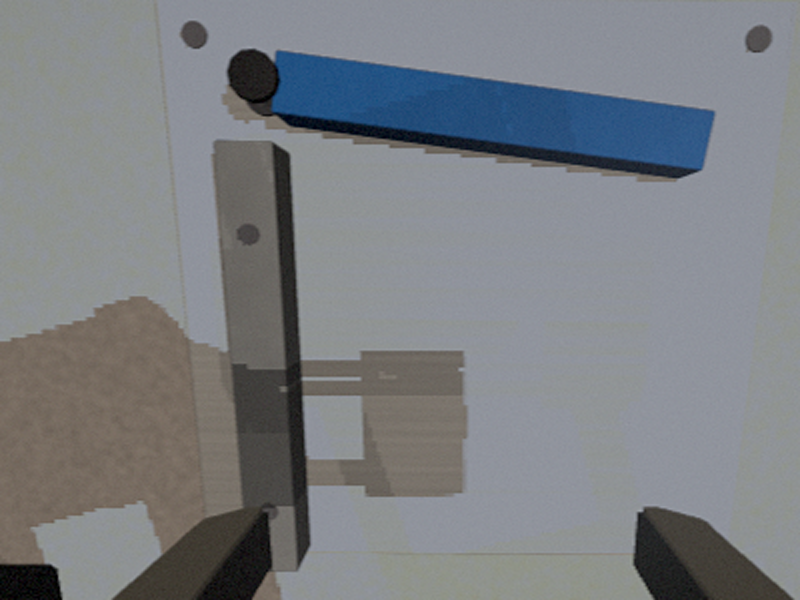

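The nest view is clear: pivot cap at crop (253,75), blue inner top edge from (276,115) to (703,170), grey inner top edge from (272,142) to (298,570). Next I'll measure the fence tops using depth.

```bash
cat >> h.py <<'E'
def cloud(c,d,E):
    v,u=np.mgrid[0:480,0:640]; P=np.stack([(u-c["cx"])/c["fx"]*d,(v-c["cy"])/c["fy"]*d,d],-1); E=np.array(E)
    return (P-E[:3,3])@E[:3,:3]
E
python3 - <<'E'
from h import *
Z=np.load("nest.npz"); im,d,E=Z["im"],Z["d"],Z["E"]; c=robot.calibration("wrist"); c["extrinsics"]=E
W=cloud(c,d,E); h=cv2.cvtColor(im,cv2.COLOR_BGR2HSV)
zz=W[60:250,230:400,2]; print("deck z",np.median(zz))
blue=(h[...,1]>100)&(h[...,0]>100)&(h[...,0]<115)
ok=(np.abs(W[...,2]-.04)<.005); ok[265:]=0
for n,m in (("blue",blue&ok),("grey",ok&~blue&(h[...,2]>20))):
    k,lab,st,_=cv2.connectedComponentsWithStats(m.astype(np.uint8)); i=1+np.argmax(st[1:,4]); m=lab==i
    P=W[m]; print(n,m.sum(),"z",np.median(P[:,2]).round(4))
    # ray-cast mask on plane .04
    vs,us=np.nonzero(m); Q=np.array([ray(c,u,v,.04)[:2] for u,v in zip(us,vs)])
    r=cv2.minAreaRect((Q*1000).astype(np.float32)); print(r); print(cv2.boxPoints(r).round(1))
    if n=="blue": e=[(u,vs[us==u].max()+.5) for u in range(us.min()+8,us.max()-6)]
    else: e=[(us[vs==v].max()+.5,v) for v in range(vs.min()+6,min(vs.max()-3,250))]
    L=np.array([ray(c,u,v,.04)[:2]*1000 for u,v in e],np.float32); vx,vy,x0,y0=cv2.fitLine(L,cv2.DIST_HUBER,0,.01,.01).ravel(); print("inner edge",x0,y0,"ang",np.degrees(np.arctan2(vy,vx)),"ends",L[0],L[-1])
# pivot cap
m=(h[...,2]<45); m[:,:200]=0;m[:,245:]=0;m[:20]=0;m[58:]=0
vs,us=np.nonzero(m);print("cap px",us.mean(),vs.mean(),m.sum(),ray(c,us.mean(),vs.mean(),.042),W[m][:,2].mean(), np.median(W[m][:,2]))
E
```

```text
deck z 0.010746621116411878
blue 7307 z 0.0404
((627.9080200195312, 176.17706298828125), (159.40692138671875, 22.67598533630371), 82.60688781738281)
[[606.4  98.6]
 [628.9  95.7]
 [649.4 253.8]
 [626.9 256.7]]
inner edge 616.8153 175.4165 ang 82.82568 ends [626.58044 250.681  ] [607.5159   99.10288]
grey 5537 z 0.0403
((543.9420166015625, 267.559814453125), (23.254682540893555, 147.2379913330078), 89.71707916259766)
[[470.3 256.3]
 [617.5 255.6]
 [617.6 278.8]
 [470.4 279.6]]
inner edge 551.31226 256.20782 ang -0.27066332 ends [613.4475  256.23764] [483.72684 256.19208]
cap px 226.37678571428572 40.730357142857144 560 [0.63964305 0.26126842 0.042     ] 0.046822040653160465 0.04616553684520729
```

Request:
apply_moves(
  series=[
    [[0,25,0],[0,0,0]],
    [[2,38,0],[0,0,0]],
    [[2,38,0],[0,0,0]],
    [[2,38,0],[0,0,0]],
    [[2,38,0],[0,0,0]],
    [[2,38,0],[0,0,0]],
    [[2,38,0],[0,0,0]],
    [[2,38,0],[0,0,0]],
    [[2,38,0],[0,0,0]],
    [[2,38,0],[0,0,0]],
    [[0,22,0],[0,0,0]],
    [[0,6,0],[0,0,0]],
  ],
)

```text
t: 3.62
tool_pos: [0.5171, -0.2109, 0.3397]
orientation: [3.14, -0.008, -0.001]
force: [-0.3, 0.5, 0.1]
opening: 0.093
gripper_force: 0.0
```

```bash
python3 - <<'E'
from h import *
plan([0.573,-0.208,.226],0.0)
c=robot.calibration("wrist"); im,d=robot.read_camera("wrist"); E=np.array(c["extrinsics"]); np.savez("sq.npz",im=im,d=d,E=E)
W=cloud(c,d,E); h=cv2.cvtColor(im,cv2.COLOR_BGR2HSV); g=(h[...,0]<25)&(h[...,1]>90)&(np.abs(W[...,2]-.068)<.005); g[300:]=0
def rect(m,z):
    k,lab,st,_=cv2.connectedComponentsWithStats(m.astype(np.uint8)); m=lab==1+np.argmax(st[1:,4])
    vs,us=np.nonzero(m); Q=np.array([ray(c,u,v,z)[:2] for u,v in zip(us,vs)]).astype(np.float32)*1000
    r=cv2.minAreaRect(Q);print(m.sum(),"z",np.median(W[m][:,2]).round(4),r);return m,us,vs
print("grip");rect(g,.068)
s=(h[...,1]<60)&(np.abs(W[...,2]-.02)<.005)&(h[...,2]>70); s[330:]=0
print("square");m,us,vs=rect(s,.02)
print("px",us.min(),us.max(),vs.min(),vs.max())
def line(e):
    L=np.array([ray(c,u,v,.02)[:2]*1000 for u,v in e],np.float32); vx,vy,x0,y0=cv2.fitLine(L,cv2.DIST_HUBER,0,.01,.01).ravel();print("edge",x0,y0,np.degrees(np.arctan2(vy,vx)),L[0],L[-1])
line([(u,vs[us==u].min()-.5) for u in range(us.min()+15,us.max()-5)])
line([(us[vs==v].min()-.5,v) for v in range(vs.min()+15,vs.max()-5)])
p=(h[...,0]<25)&(h[...,1]>70)&(np.abs(W[...,2]-.006)<.004);p[330:]=0;print("pad");rect(p,.006)
cv2.imwrite("pics/sq.png",im)
E
```

```text
t 3.62 pos [ 0.5171 -0.2109  0.3397] shift [ 55.9  -3.4 113.6] turn [ 0.0016  0.0006 -0.0054] F [-0.3  0.5  0.1] op 0.093
grip
1799 z 0.0684 ((572.1910400390625, -209.1339874267578), (49.22473907470703, 17.65985870361328), 0.014918187633156776)
square
6680 z 0.0205 ((556.7496337890625, -229.19873046875), (129.4104766845703, 119.23511505126953), 89.72844696044922)
px 266 426 104 246
edge 616.71515 -235.59924 89.72866 [ 616.9911  -177.33368] [ 616.4626  -288.93527]
edge 552.5289 -164.57697 -0.20831352 [ 605.22424 -165.11943] [ 503.02646 -164.46526]
pad
44164 z 0.0066 ((547.5563354492188, -218.53811645507812), (209.26202392578125, 209.08786010742188), 8.342775344848633)
```

View pics/sq.png

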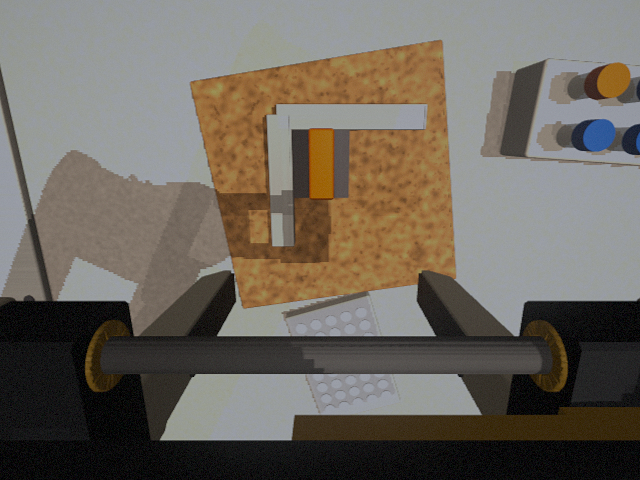

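The picture shows the square's legs at (277–426, 104–128) and (267–292, 115–246), with the grip top at (321,163). The sizes check out (grip 49x18 mm, pad 209x209 mm). The square's yaw of about -0.004 matches the tool, so no turn is needed. Now the grasp.

Request:
apply_moves(
  series=[
    [[20,0,10],[0,0,0]],
    [[25,-1,25],[0,0,0]],
    [[10,-0.5,30],[0,0,0]],
    [[0,0,25],[0,0,0]],
    [[0,0,15],[0,0,0]],
    [[0,0,12],[0,0,0]],
    [[0,0,7],[0,0,0]],
    [[0,0,0],[0,0,0]],
  ],
)

```text
t: 4.33
tool_pos: [0.5728, -0.2038, 0.2143]
orientation: [-3.141, 0.0, 0.004]
force: [0.2, -0.1, 0.3]
opening: 0.0932
gripper_force: 0.0
```

```bash
python3 -c "
from h import *
plan([.5722,-.2093,.215],-.004)"
```

```text
t 4.33 pos [ 0.5728 -0.2038  0.2143] shift [-0.6  5.5 -0.7] turn [-0.0011  0.0023  0.0039] F [ 0.2 -0.1  0.3] op 0.0932
```

Request:
apply_moves(
  series=[
    [[-0.5,5.5,0],[0,0,0.003]],
    [[0,0,0],[0,0,0]],
    [[0,0,0],[0,0,0]],
  ],
)

```text
t: 4.58
tool_pos: [0.5737, -0.2105, 0.2176]
orientation: [3.14, -0.006, 0.004]
force: [0.4, -0.6, 0.3]
opening: 0.0932
gripper_force: 0.0
```

Request:
apply_moves(
  series=[
    [[0,0,0],[0,0,0]],
    [[0,0,0],[0,0,0]],
    [[0,0,0],[0,0,0]],
    [[0,0,0],[0,0,0]],
    [[0,0,0],[0,0,0]],
    [[0,0,0],[0,0,0]],
    [[0,0,0],[0,0,0]],
    [[0,0,0],[0,0,0]],
    [[0,0,0],[0,0,0]],
    [[0,0,0],[0,0,0]],
  ],
  claw=0,
  newtons=50,
)

```text
t: 5.42
tool_pos: [0.5731, -0.2098, 0.2157]
orientation: [-3.142, 0.005, 0.0]
force: [0.3, -0.0, -0.4]
opening: 0.0309
gripper_force: 0.0
```

```bash
python3 -c "
from h import *
plan([.5722,-.2093,.215],-.004)"
```

```text
t 5.42 pos [ 0.5731 -0.2098  0.2157] shift [-1.  -0.5  0.7] turn [-0.      0.      0.0008] F [ 0.3 -0.  -0.4] op 0.0309
```

Request:
apply_moves(
  series=[
    [[0,0,0],[0,0,0]],
    [[0,0,0],[0,0,0]],
    [[0,0,0],[0,0,0]],
    [[0,0,0],[0,0,0]],
    [[0,0,0],[0,0,0]],
    [[0,0,0],[0,0,0]],
  ],
)

```text
t: 5.92
tool_pos: [0.5731, -0.2097, 0.2157]
orientation: [-3.141, 0.005, 0.0]
force: [-0.1, 2.1, -0.6]
opening: 0.0178
gripper_force: 50.0
```

Request:
apply_moves(
  series=[
    [[0,0,-10],[0,0,0]],
    [[0,0,-20],[0,0,0]],
    [[0,0,-25],[0,0,0]],
    [[0,0,-20],[0,0,0]],
    [[0,0,-5],[0,0,0]],
    [[0,0,0],[0,0,0]],
  ],
)

```text
t: 6.42
tool_pos: [0.5739, -0.2103, 0.2982]
orientation: [3.14, -0.005, 0.006]
force: [-0.8, -0.5, -3.0]
opening: 0.0175
gripper_force: 50.0
```

```bash
cat >> h.py <<'E'
def square_view(zu):
    """square pose from wrist view with underside at height zu; edges on the leg tops"""
    c=robot.calibration("wrist"); im,d=robot.read_camera("wrist"); W=cloud(c,d,c["extrinsics"]); h=cv2.cvtColor(im,cv2.COLOR_BGR2HSV); z=zu+.014
    s=(h[...,1]<60)&(h[...,2]>70)&(np.abs(W[...,2]-z)<.006); s[330:]=0
    k,lab,st,_=cv2.connectedComponentsWithStats(s.astype(np.uint8)); m=lab==1+np.argmax(st[1:,4]); vs,us=np.nonzero(m)
    print("leg n",m.sum(),"z",np.median(W[m][:,2]).round(4),"px",us.min(),us.max(),vs.min(),vs.max())
    def line(e):
        L=np.array([ray(c,u,v,z)[:2]*1000 for u,v in e],np.float32); vx,vy,x0,y0=cv2.fitLine(L,cv2.DIST_HUBER,0,.01,.01).ravel();print("edge",x0.round(2),y0.round(2),np.degrees(np.arctan2(vy,vx)).round(2),L[0],L[-1])
    line([(u,vs[us==u].min()-.5) for u in range(us.min()+18,us.max()-5)])
    line([(us[vs==v].min()-.5,v) for v in range(vs.min()+18,vs.max()-5)])
    return im
E
python3 -c "
from h import *
plan([.5722,-.2093,.215],-.004); im=square_view(.086); cv2.imwrite('pics/held.png',im)
print(robot.read_state()['gripper_force'])"
```

```text
t 6.42 pos [ 0.5739 -0.2103  0.2982] shift [-2.  -1.1 83.2] turn [ 0.0019 -0.0038  0.0007] F [-0.8 -0.5 -3. ] op 0.0175
leg n 12063 z 0.1032 px 239 493 195 300
edge 619.31 -236.88 89.79 [ 619.0125  -176.74825] [ 618.5881 -294.6749]
edge 587.96 -166.53 -0.09 [ 610.4323  -170.32951] [ 564.9019 -166.3767]
49.99898135662079
```

View pics/held.png

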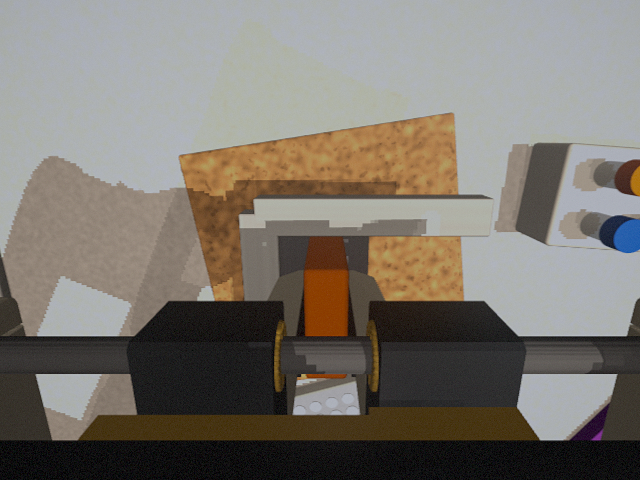

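The square is held firmly: legs level, blades at (240–492, 195–300), and its origin within about 1 mm of the tool axis. Now I carry it to the nest interior.

Request:
apply_moves(
  series=[
    [[0,-15,0],[0,0,0]],
    [[-2,-30,0],[0,0,0]],
    [[-2,-38,0],[0,0,0]],
    [[-3,-38,0],[0,0,0]],
    [[-3,-38,0],[0,0,0]],
    [[-3,-38,0],[0,0,0]],
    [[-3,-38,0],[0,0,0]],
    [[-3,-38,0],[0,0,0]],
    [[-3,-38,0],[0,0,0]],
    [[-2,-38,0],[0,0,0]],
    [[0,-30,0],[0,0,0]],
    [[0,-18,0],[0,0,0]],
  ],
)

```text
t: 7.47
tool_pos: [0.5485, 0.1909, 0.2934]
orientation: [-3.141, 0.001, 0.006]
force: [0.4, 0.2, -2.8]
opening: 0.0179
gripper_force: 50.0
```

Request:
apply_moves(
  series=[
    [[0,-6,0],[0,0,0]],
    [[0,0,0],[0,0,0]],
    [[0,0,0],[0,0,0]],
  ],
)

```text
t: 7.72
tool_pos: [0.5498, 0.193, 0.2942]
orientation: [3.14, -0.004, -0.004]
force: [-0.5, -0.2, -3.3]
opening: 0.0171
gripper_force: 50.0
```

```bash
python3 -c "
from h import *
plan([.550,.195,.225],-.005)"
```

```text
t 7.72 pos [0.5498 0.193  0.2942] shift [ 0.4 -2.1 69.2] turn [0.0011 0.0024 0.0025] F [-0.5 -0.2 -3.3] op 0.0171
```

Request:
apply_moves(
  series=[
    [[0,0,10],[0,0,0]],
    [[0,0,18],[0,0,0]],
    [[0,0,18],[0,0,0]],
    [[0,0,12],[0,0,0]],
    [[0,0,8],[0,0,0]],
    [[0,0,4],[0,0,0]],
    [[0,0,0],[0,0,0]],
    [[0,0,0],[0,0,0]],
  ],
)

```text
t: 8.38
tool_pos: [0.5508, 0.193, 0.2261]
orientation: [-3.141, 0.006, -0.001]
force: [-0.7, -0.2, -2.9]
opening: 0.0179
gripper_force: 50.0
```

```bash
python3 -c "
from h import *
plan([.565,.208,.2235],-.005); square_view(.0135)
plan([.565,.208,.2235],-.005)"
```

```text
t 8.38 pos [0.5508 0.193  0.2261] shift [ 14.2 -15.    2.7] turn [-0.0001 -0.0005  0.0014] F [-0.7 -0.2 -2.9] op 0.0179
leg n 12817 z 0.031 px 238 493 195 300
edge 595.57 178.88 89.79 [595.74097 227.52104] [594.799   108.99728]
edge 564.26 237.65 -0.39 [586.63153 236.59459] [540.91974 237.49696]
t 8.43 pos [0.551  0.1932 0.2267] shift [ 14.  -14.8   3.2] turn [-0.0004 -0.0015  0.0016] F [-0.2  0.5 -3.4] op 0.0178
```

Request:
apply_moves(
  series=[
    [[0,-2,1],[0,0,0]],
    [[0,-4,1],[0,0,0]],
    [[0,-4,0],[0,0,0]],
    [[0,-3,0],[0,0,0]],
    [[0,-1.5,0],[0,0,0]],
    [[0,0,0],[0,0,0]],
  ],
)

```text
t: 8.93
tool_pos: [0.5505, 0.2084, 0.2239]
orientation: [-3.141, 0.004, -0.0]
force: [0.3, 0.3, -3.0]
opening: 0.0176
gripper_force: 50.0
```

Request:
apply_moves(
  series=[
    [[0,-0.5,0],[0,0,0]],
    [[0,-0.5,0],[0,0,0]],
    [[0,0,0],[0,0,0]],
  ],
)

```text
t: 9.18
tool_pos: [0.5505, 0.2088, 0.2237]
orientation: [-3.142, 0.005, 0.0]
force: [0.2, 0.4, -3.6]
opening: 0.0181
gripper_force: 50.0
```

Request:
apply_moves(
  series=[
    [[0,-0.5,0],[0,0,0]],
    [[0,-0.5,0],[0,0,0]],
    [[0,0,0],[0,0,0]],
  ],
)

```text
t: 9.43
tool_pos: [0.5505, 0.2097, 0.2237]
orientation: [-3.142, 0.005, 0.0]
force: [-0.3, -0.0, -3.8]
opening: 0.0179
gripper_force: 50.0
```

Request:
apply_moves(
  series=[
    [[2,0,0],[0,0,0]],
    [[3,0,0],[0,0,0]],
    [[3,0,0],[0,0,0]],
    [[2,0,0],[0,0,0]],
    [[1,0,0],[0,0,0]],
    [[0,0,0],[0,0,0]],
  ],
)

```text
t: 9.93
tool_pos: [0.5618, 0.2097, 0.2238]
orientation: [-3.142, 0.005, -0.0]
force: [-0.2, -0.6, -3.3]
opening: 0.0175
gripper_force: 50.0
```

Request:
apply_moves(
  series=[
    [[1,0,0],[0,0,0]],
    [[1,0,0],[0,0,0]],
    [[1,0,0],[0,0,0]],
    [[1,0,0],[0,0,0]],
    [[1,0,0],[0,0,0]],
  ],
)

```text
t: 10.35
tool_pos: [0.5666, 0.2097, 0.2238]
orientation: [-3.142, 0.005, -0.0]
force: [0.3, -0.6, -4.0]
opening: 0.018
gripper_force: 50.0
```

Request:
apply_moves(
  series=[
    [[1,0,0],[0,0,0]],
    [[1,0,0],[0,0,0]],
    [[1,0,0],[0,0,0]],
    [[1,0,0],[0,0,0]],
  ],
)

```text
t: 10.68
tool_pos: [0.5701, 0.2096, 0.2233]
orientation: [3.141, -0.005, -0.002]
force: [-3.0, 0.5, -3.0]
opening: 0.0177
gripper_force: 50.0
```

Request:
apply_moves(
  series=[
    [[0.8,0,0],[0,0,0]],
    [[0.8,0,0],[0,0,0]],
    [[0.8,0,0],[0,0,0]],
    [[0.8,0,0],[0,0,0]],
    [[0.8,0,0],[0,0,0]],
  ],
)

```text
t: 11.1
tool_pos: [0.5745, 0.2096, 0.2236]
orientation: [3.142, -0.005, -0.0]
force: [-2.4, -1.0, -3.0]
opening: 0.0178
gripper_force: 50.0
```

Request:
apply_moves(
  series=[
    [[0.8,0,0],[0,0,0]],
    [[0.8,0,0],[0,0,0]],
    [[0.8,0,0],[0,0,0]],
    [[0.6,0,0],[0,0,0]],
    [[0,0,0],[0,0,0]],
  ],
)

```text
t: 11.52
tool_pos: [0.5777, 0.2096, 0.2238]
orientation: [-3.142, 0.005, -0.0]
force: [-3.1, 0.5, -3.0]
opening: 0.0179
gripper_force: 50.0
```

```bash
python3 -c "
from h import *
s=robot.read_state();print(s['force'],s['wrist_torque'],s['tool_pos'],s['orientation'])"
```

```text
[-3.09515067  0.53121043 -2.97527299] [-0.03107577  0.60605769 -0.28718575] [0.57765983 0.20964716 0.22379889] [-3.14150321e+00  5.04878978e-03 -4.19756584e-04]
```

Request:
apply_moves(
  series=[
    [[0,-0.4,0],[0,0,0]],
    [[0,-0.4,0],[0,0,0]],
    [[0,0,0],[0,0,0]],
  ],
)

```text
t: 11.77
tool_pos: [0.5776, 0.2106, 0.2238]
orientation: [-3.142, 0.005, -0.001]
force: [-3.1, -0.8, -3.4]
opening: 0.0176
gripper_force: 50.0
```

Request:
apply_moves(
  series=[
    [[0,-0.3,0],[0,0,0]],
    [[0,-0.3,0],[0,0,0]],
    [[0,0,0],[0,0,0]],
  ],
)

```text
t: 12.02
tool_pos: [0.5776, 0.2111, 0.2238]
orientation: [-3.142, 0.005, -0.0]
force: [-1.8, 0.1, -3.4]
opening: 0.0178
gripper_force: 50.0
```

Request:
apply_moves(
  series=[
    [[0.5,0,0],[0,0,0]],
    [[0.5,0,0],[0,0,0]],
    [[0.4,0,0],[0,0,0]],
    [[0,0,0],[0,0,0]],
  ],
)

```text
t: 12.35
tool_pos: [0.5789, 0.2111, 0.2237]
orientation: [-3.141, 0.005, 0.0]
force: [-3.7, 0.9, -2.2]
opening: 0.0174
gripper_force: 50.0
```

Request:
apply_moves(
  series=[
    [[0,-0.3,0],[0,0,0]],
    [[0,-0.3,0],[0,0,0]],
    [[0,0,0],[0,0,0]],
  ],
)

```text
t: 12.6
tool_pos: [0.5789, 0.2116, 0.2237]
orientation: [3.141, -0.005, 0.0]
force: [-3.2, -0.8, -3.8]
opening: 0.0175
gripper_force: 50.0
```

Request:
apply_moves(
  series=[
    [[0,-0.3,0],[0,0,0]],
    [[0,-0.3,0],[0,0,0]],
    [[0,0,0],[0,0,0]],
  ],
)

```text
t: 12.85
tool_pos: [0.5789, 0.2123, 0.2238]
orientation: [-3.142, 0.005, -0.0]
force: [-2.9, 0.4, -3.5]
opening: 0.0177
gripper_force: 50.0
```

Request:
apply_moves(
  series=[
    [[0.4,0,0],[0,0,0]],
    [[0.4,0,0],[0,0,0]],
    [[0.4,0,0],[0,0,0]],
    [[0,0,0],[0,0,0]],
  ],
)

```text
t: 13.18
tool_pos: [0.5802, 0.2123, 0.2237]
orientation: [-3.142, 0.005, 0.0]
force: [-3.4, 0.1, -3.4]
opening: 0.018
gripper_force: 50.0
```

Request:
apply_moves(
  series=[
    [[0,-0.3,0],[0,0,0]],
    [[0,-0.2,0],[0,0,0]],
    [[0,0,0],[0,0,0]],
  ],
)

```text
t: 13.43
tool_pos: [0.5801, 0.2127, 0.2237]
orientation: [3.142, -0.005, 0.0]
force: [-2.9, -0.7, -3.8]
opening: 0.0178
gripper_force: 50.0
```

Request:
apply_moves(
  series=[
    [[0,-0.3,0],[0,0,0]],
    [[0,-0.2,0],[0,0,0]],
    [[0,0,0],[0,0,0]],
  ],
)

```text
t: 13.68
tool_pos: [0.5801, 0.2132, 0.2237]
orientation: [3.141, -0.005, -0.0]
force: [-2.8, -1.4, -3.7]
opening: 0.0176
gripper_force: 50.0
```

Request:
apply_moves(
  series=[
    [[0.4,0,0],[0,0,0]],
    [[0.3,0,0],[0,0,0]],
    [[0,0,0],[0,0,0]],
  ],
)

```text
t: 13.93
tool_pos: [0.5808, 0.2132, 0.2237]
orientation: [3.141, -0.005, -0.0]
force: [-2.6, -1.3, -2.4]
opening: 0.0182
gripper_force: 50.0
```

Request:
apply_moves(
  series=[
    [[0,-0.2,0],[0,0,0]],
    [[0,0,0],[0,0,0]],
    [[0,0,0],[0,0,0]],
  ],
)

```text
t: 14.18
tool_pos: [0.5808, 0.2133, 0.2237]
orientation: [3.141, -0.005, -0.0]
force: [-2.3, -1.1, -3.3]
opening: 0.0174
gripper_force: 50.0
```

Request:
apply_moves(
  series=[
    [[0,-0.2,0],[0,0,0]],
    [[0,0,0],[0,0,0]],
    [[0,0,0],[0,0,0]],
  ],
)

```text
t: 14.43
tool_pos: [0.5808, 0.2134, 0.2237]
orientation: [3.141, -0.005, -0.0]
force: [-2.8, -4.7, -2.9]
opening: 0.0179
gripper_force: 50.0
```

```bash
python3 -c "
from h import *
s=robot.read_state();print(s['t'],s['force'],s['wrist_torque'],s['tool_pos'],s['orientation'])"
```

```text
14.4333 [-2.81254665 -4.74469094 -2.8522155 ] [-0.78522345  0.59013828 -0.05112038] [0.58082672 0.21343655 0.223691  ] [ 3.14114379e+00 -5.06689559e-03 -7.67853929e-05]
```

Request:
apply_moves(
  series=[
    [[0.3,0,0],[0,0,0]],
    [[0.2,0,0],[0,0,0]],
    [[0,0,0],[0,0,0]],
  ],
)

```text
t: 14.68
tool_pos: [0.5812, 0.2134, 0.2236]
orientation: [3.141, -0.005, -0.001]
force: [-4.5, -4.1, -2.2]
opening: 0.0177
gripper_force: 50.0
```

Request:
apply_moves(
  series=[
    [[0.3,0,0],[0,0,0]],
    [[0.2,0,0],[0,0,0]],
    [[0,0,0],[0,0,0]],
  ],
)

```text
t: 14.93
tool_pos: [0.5817, 0.2135, 0.2236]
orientation: [3.141, -0.005, -0.001]
force: [-3.7, -4.0, -3.2]
opening: 0.0174
gripper_force: 50.0
```

```bash
cat > st.py <<'E'
from h import *
s=robot.read_state();print(s['t'],s['force'].round(2) if hasattr(s['force'],'round') else s['force'],'T',s['wrist_torque'],s['tool_pos'],R.from_rotvec(s['orientation']).as_matrix()[1,0])
E
python3 st.py
```

```text
14.9333 [-3.72 -4.   -3.2 ] T [-0.83946559  0.75209709 -0.06514644] [0.58167015 0.21345533 0.22359133] -0.003178385193777945
```

Request:
apply_moves(
  series=[
    [[0,0,0],[0,0,-0.002]],
    [[0.3,0,0],[0,0,0]],
    [[0,0,0],[0,0,0]],
  ],
)

```text
t: 15.18
tool_pos: [0.582, 0.2134, 0.2236]
orientation: [3.141, -0.002, -0.001]
force: [-4.3, -4.8, -2.9]
opening: 0.0177
gripper_force: 50.0
```

```bash
python3 st.py
```

```text
15.1833 [-4.27 -4.82 -2.92] T [-0.84983275  0.70461037 -0.16853369] [0.58195696 0.21341816 0.22356644] -0.0013083542167713934
```

Request:
apply_moves(
  series=[
    [[0.3,0,0],[0,0,0]],
    [[0,0,0],[0,0,0]],
    [[0,0,0],[0,0,0]],
  ],
)

```text
t: 15.43
tool_pos: [0.5823, 0.2134, 0.2236]
orientation: [3.141, -0.002, -0.001]
force: [-3.5, -5.2, -3.9]
opening: 0.0178
gripper_force: 50.0
```

```bash
python3 st.py
```

```text
15.4333 [-3.51 -5.16 -3.85] T [-0.84340112  0.7349164  -0.1413452 ] [0.58226345 0.21341964 0.22355966] -0.0013399839734018573
```

Request:
apply_moves(
  series=[
    [[0.3,0,0],[0,0,0]],
    [[0.2,0,0],[0,0,0]],
    [[0,0,0],[0,0,0]],
  ],
)

```text
t: 15.68
tool_pos: [0.5827, 0.2134, 0.2235]
orientation: [3.141, -0.002, -0.001]
force: [-3.8, -3.7, -2.7]
opening: 0.018
gripper_force: 50.0
```

Request:
apply_moves(
  series=[
    [[0.3,0,0],[0,0,0]],
    [[0,0,0],[0,0,0]],
    [[0,0,0],[0,0,0]],
  ],
)

```text
t: 15.93
tool_pos: [0.5831, 0.2134, 0.2236]
orientation: [3.141, -0.002, -0.001]
force: [-4.3, -4.3, -3.7]
opening: 0.0177
gripper_force: 50.0
```

Request:
apply_moves(
  series=[
    [[0.3,0,0],[0,0,0]],
    [[0,0,0],[0,0,0]],
    [[0,0,0],[0,0,0]],
  ],
)

```text
t: 16.18
tool_pos: [0.5833, 0.2134, 0.2235]
orientation: [3.141, -0.002, -0.001]
force: [-3.6, -3.3, -3.2]
opening: 0.0179
gripper_force: 50.0
```

```bash
python3 st.py
```

```text
16.1833 [-3.65 -3.28 -3.16] T [-0.85115022  0.77428553 -0.11725459] [0.58333641 0.21344588 0.22353739] -0.0012286971889662677
```

Request:
apply_moves(
  series=[
    [[0.3,0,0],[0,0,0]],
    [[0,0,0],[0,0,0]],
    [[0,0,0],[0,0,0]],
  ],
)

```text
t: 16.43
tool_pos: [0.5836, 0.2134, 0.2235]
orientation: [3.141, -0.002, -0.001]
force: [-3.5, -4.1, -2.6]
opening: 0.0181
gripper_force: 50.0
```

Request:
apply_moves(
  series=[
    [[0.3,0,0],[0,0,0]],
    [[0,0,0],[0,0,0]],
    [[0,0,0],[0,0,0]],
  ],
)

```text
t: 16.68
tool_pos: [0.5839, 0.2134, 0.2235]
orientation: [3.141, -0.002, -0.001]
force: [-3.7, -3.5, -2.8]
opening: 0.0177
gripper_force: 50.0
```

Request:
apply_moves(
  series=[
    [[0.3,0,0],[0,0,0]],
    [[0,0,0],[0,0,0]],
    [[0,0,0],[0,0,0]],
  ],
)

```text
t: 16.93
tool_pos: [0.5841, 0.2134, 0.2235]
orientation: [3.141, -0.002, -0.002]
force: [-4.4, -5.0, -2.6]
opening: 0.0177
gripper_force: 50.0
```

```bash
python3 st.py
```

```text
16.9333 [-4.38 -5.02 -2.57] T [-0.79029405  0.94402018 -0.17996632] [0.58412945 0.21344423 0.22351541] -0.0012914904359166471
```

Request:
apply_moves(
  series=[
    [[0.2,0,0],[0,0,0]],
    [[0,0,0],[0,0,0]],
    [[0,0,0],[0,0,0]],
  ],
)

```text
t: 17.18
tool_pos: [0.5842, 0.2134, 0.2235]
orientation: [3.141, -0.002, -0.002]
force: [-5.1, -4.8, -1.8]
opening: 0.018
gripper_force: 50.0
```

```bash
python3 st.py
```

```text
17.1833 [-5.05 -4.8  -1.76] T [-0.77819032  1.04433784 -0.133635  ] [0.58419404 0.21343474 0.22346623] -0.0012811039924064361
```

Request:
apply_moves(
  series=[
    [[0.2,0,0],[0,0,0]],
    [[0,0,0],[0,0,0]],
    [[0,0,0],[0,0,0]],
  ],
)

```text
t: 17.43
tool_pos: [0.5843, 0.2134, 0.2234]
orientation: [3.141, -0.002, -0.003]
force: [-5.3, -4.7, -2.0]
opening: 0.018
gripper_force: 50.0
```

```bash
python3 st.py
```

```text
17.4333 [-5.34 -4.67 -1.97] T [-0.84109572  1.16859162 -0.17874216] [0.58430263 0.21344223 0.22339064] -0.0012764417020287846
```

Request:
apply_moves(
  series=[
    [[0.3,0,0],[0,0,0]],
    [[0,-0.2,0],[0,0,0]],
    [[0,0,0],[0,0,0]],
  ],
)

```text
t: 17.68
tool_pos: [0.5844, 0.2135, 0.2232]
orientation: [3.141, -0.002, -0.004]
force: [-7.0, -5.0, -2.1]
opening: 0.0179
gripper_force: 50.0
```

```bash
python3 st.py
```

```text
17.6833 [-7.02 -5.01 -2.13] T [-0.99047604  1.31371495 -0.16955589] [0.58441049 0.2135225  0.22321154] -0.0012063430941153719
```

Request:
apply_moves(
  series=[
    [[0.2,0,0],[0,0,0]],
    [[0,0,0],[0,0,0]],
    [[0,0,0],[0,0,0]],
  ],
)

```text
t: 17.93
tool_pos: [0.5845, 0.2135, 0.2231]
orientation: [3.141, -0.002, -0.005]
force: [-6.6, -4.1, -1.0]
opening: 0.0178
gripper_force: 50.0
```

```bash
python3 st.py
```

```text
17.9333 [-6.57 -4.1  -1.  ] T [-0.91690998  1.39508334 -0.14758746] [0.58451276 0.21352339 0.22313714] -0.0012335646977983822
```

Request:
apply_moves(
  series=[
    [[0.3,0,0],[0,0,0]],
    [[0.2,-0.2,0],[0,0,0]],
    [[0,0,0],[0,0,0]],
  ],
)

```text
t: 18.18
tool_pos: [0.5847, 0.2136, 0.2229]
orientation: [3.14, -0.002, -0.006]
force: [-8.2, -5.6, -1.0]
opening: 0.0178
gripper_force: 50.0
```

Request:
apply_moves(
  series=[
    [[0.2,-0.2,0],[0,0,0]],
    [[0,0,0],[0,0,0]],
    [[0,0,0],[0,0,0]],
  ],
)

```text
t: 18.43
tool_pos: [0.5848, 0.2137, 0.2228]
orientation: [3.14, -0.002, -0.007]
force: [-9.4, -6.8, -1.0]
opening: 0.0178
gripper_force: 50.0
```

```bash
python3 st.py; python3 - <<'E'
from h import *
c=robot.calibration("wrist"); im,d=robot.read_camera("wrist"); W=cloud(c,d,c["extrinsics"]); h=cv2.cvtColor(im,cv2.COLOR_BGR2HSV)
m=(h[...,1]>100)&(h[...,0]>100)&(h[...,0]<115)&(np.abs(W[...,2]-.04)<.006); m[300:]=0
k,lab,st,_=cv2.connectedComponentsWithStats(m.astype(np.uint8)); m=lab==1+np.argmax(st[1:,4]); vs,us=np.nonzero(m)
L=np.array([ray(c,u,vs[us==u].max()+.5,.04)[:2]*1000 for u in range(us.min()+8,us.max()-6)],np.float32); vx,vy,x0,y0=cv2.fitLine(L,cv2.DIST_HUBER,0,.01,.01).ravel();print("blue",x0,y0,np.degrees(np.arctan2(vy,vx)),L[0],L[-1])
cv2.imwrite("pics/flush.png",im)
E
```

```text
18.4333 [-9.41 -6.79 -1.02] T [-1.22736993  1.78878378 -0.15280537] [0.58482483 0.21367888 0.22275301] -0.0012102014935395273
blue 627.9974 183.00954 89.90951 [628.10986 254.2624 ] [631.17566  97.05297]
```

View pics/flush.png

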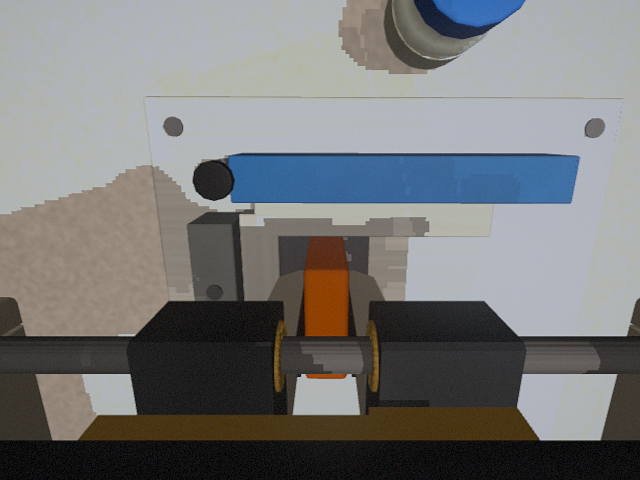

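The view shows the blue fence's inner edge (232–573, 203) parallel to the square's leg and flush against it, with the grey fence at (190–243, 212–300). I'll add a little more on grey, then hold.

Request:
apply_moves(
  series=[
    [[0,-0.3,0],[0,0,0]],
    [[0,-0.2,0],[0,0,0]],
    [[0,0,0],[0,0,0]],
  ],
)

```text
t: 18.73
tool_pos: [0.5849, 0.2139, 0.2227]
orientation: [3.139, -0.002, -0.007]
force: [-9.5, -8.2, -0.9]
opening: 0.0173
gripper_force: 50.0
```

```bash
python3 st.py
```

```text
18.7333 [-9.55 -8.18 -0.94] T [-1.58221596  1.74602325 -0.14324607] [0.58485029 0.21386582 0.22270113] -0.001233080177672449
```

Request:
apply_moves(
  series=[
    [[0,-0.3,0],[0,0,0]],
    [[0,0,0],[0,0,0]],
    [[0,0,0],[0,0,0]],
  ],
)

```text
t: 18.98
tool_pos: [0.5849, 0.2139, 0.2227]
orientation: [3.139, -0.002, -0.007]
force: [-8.9, -9.5, -0.0]
opening: 0.0177
gripper_force: 50.0
```

```bash
python3 st.py
```

```text
18.9833 [-8.94 -9.5  -0.03] T [-1.7604602   1.79140698 -0.0843155 ] [0.58486407 0.21394302 0.22268952] -0.0014094226444570682
```

Request:
apply_moves(
  series=[
    [[0.1,0,0],[0,0,0]],
    [[0,0,0],[0,0,0]],
    [[0,0,0],[0,0,0]],
    [[0,0,0],[0,0,0]],
    [[0,0,0],[0,0,0]],
    [[0,0,0],[0,0,0]],
    [[0,0,0],[0,0,0]],
    [[0,0,0],[0,0,0]],
    [[0,0,0],[0,0,0]],
    [[0,0,0],[0,0,0]],
    [[0,0,0],[0,0,0]],
    [[0,0,0],[0,0,0]],
  ],
)

```text
t: 19.98
tool_pos: [0.5849, 0.2139, 0.2226]
orientation: [3.139, -0.002, -0.007]
force: [-8.9, -8.7, -0.3]
opening: 0.0178
gripper_force: 50.0
```

Request:
apply_moves(
  series=[
    [[0,0,0],[0,0,0]],
    [[0,0,0],[0,0,0]],
    [[0,0,0],[0,0,0]],
    [[0,0,0],[0,0,0]],
    [[0,0,0],[0,0,0]],
    [[0,0,0],[0,0,0]],
  ],
)

```text
t: 20.48
tool_pos: [0.5849, 0.214, 0.2227]
orientation: [3.139, -0.002, -0.007]
force: [-9.5, -8.5, 0.0]
opening: 0.0179
gripper_force: 50.0
```

```bash
python3 st.py
```

```text
20.4833 [-9.55 -8.51  0.04] T [-1.73060356  1.82341628 -0.1552239 ] [0.58492854 0.2139532  0.22265746] -0.0013863174816750629
```

Request:
apply_moves(
  series=[
    [[0.1,-0.2,0],[0,0,0]],
    [[0,0,0],[0,0,0]],
    [[0,0,0],[0,0,0]],
    [[0,0,0],[0,0,0]],
    [[0,0,0],[0,0,0]],
    [[0,0,0],[0,0,0]],
    [[0,0,0],[0,0,0]],
    [[0,0,0],[0,0,0]],
    [[0,0,0],[0,0,0]],
    [[0,0,0],[0,0,0]],
    [[0,0,0],[0,0,0]],
    [[0,0,0],[0,0,0]],
  ],
)

```text
t: 21.48
tool_pos: [0.585, 0.214, 0.2226]
orientation: [3.138, -0.002, -0.008]
force: [-10.8, -10.3, -0.0]
opening: 0.0174
gripper_force: 50.0
```

```bash
python3 st.py
```

```text
21.4833 [-10.77 -10.25  -0.02] T [-1.85813009  1.90873662 -0.13404179] [0.58497656 0.21400737 0.22258389] -0.0014244212895396667
```

Request:
apply_moves(
  series=[
    [[-1,0.5,0],[0,0,0]],
    [[-1,0.7,0],[0,0,0]],
    [[-2,1.5,0],[0,0,0]],
    [[-4,3,0],[0,0,0]],
    [[-6,4,0],[0,0,0]],
    [[-7,5,0],[0,0,0]],
    [[-4,3,0],[0,0,0]],
    [[0,0,-10],[0,0,0]],
    [[0,0,-25],[0,0,0]],
    [[0,0,-25],[0,0,0]],
    [[0,0,-15],[0,0,0]],
    [[0,0,0],[0,0,0]],
  ],
)

```text
t: 22.48
tool_pos: [0.5629, 0.198, 0.3047]
orientation: [-3.139, 0.002, -0.013]
force: [1.6, 0.5, -2.2]
opening: 0.0179
gripper_force: 50.0
```

```bash
python3 st.py; python3 - <<'E'
from h import *
c=robot.calibration("wrist"); im,d=robot.read_camera("wrist"); W=cloud(c,d,c["extrinsics"]); h=cv2.cvtColor(im,cv2.COLOR_BGR2HSV)
m=(h[...,1]>100)&(h[...,0]>100)&(h[...,0]<115)&(np.abs(W[...,2]-.04)<.006); m[300:]=0
k,lab,st,_=cv2.connectedComponentsWithStats(m.astype(np.uint8)); m=lab==1+np.argmax(st[1:,4]); vs,us=np.nonzero(m)
for f,s in ((np.max,.5),(np.min,-.5)):
    L=np.array([ray(c,u,f(vs[us==u])+s,.04)[:2]*1000 for u in range(us.min()+8,us.max()-8)],np.float32); vx,vy,x0,y0=cv2.fitLine(L,cv2.DIST_HUBER,0,.01,.01).ravel();print("blue",x0,y0,np.degrees(np.arctan2(vy,vx)))
np.savez("after.npz",im=im)
plan([.552,-.215,.295],-.004)
E
```

```text
22.4833 [ 1.61  0.47 -2.17] T [-0.01605088 -0.04632565 -0.02344208] [0.56287999 0.1980402  0.30465367] -0.0012169897696657802
blue 627.93146 190.587 89.57619
blue 649.20325 167.28299 89.59616
t 22.53 pos [0.5622 0.1979 0.3021] shift [ -9.8 412.9   6.3] turn [-0.0016 -0.0058  0.0028] F [-0.7  0.5 -3.7] op 0.0176
```

The hold was done at about 10 N on each fence, and the corner reads square to within measurement error. Next: carry the square back to the pad.

Request:
apply_moves(
  series=[
    [[0,15,0],[0,0,0]],
    [[-1,30,0],[0,0,0]],
    [[-1,38,0],[0,0,0]],
    [[-1,38,0],[0,0,0]],
    [[-1,38,0],[0,0,0]],
    [[-1,38,0],[0,0,0]],
    [[-1,38,0],[0,0,0]],
    [[-1,38,0],[0,0,0]],
    [[-1,38,0],[0,0,0]],
    [[-1,38,0],[0,0,0]],
    [[-1,35,0],[0,0,0]],
    [[0,20,0],[0,0,0]],
  ],
)

```text
t: 23.53
tool_pos: [0.549, -0.2103, 0.2967]
orientation: [3.141, -0.006, -0.004]
force: [-0.0, 0.1, -2.1]
opening: 0.0178
gripper_force: 50.0
```

Request:
apply_moves(
  series=[
    [[0,9,0],[0,0,0]],
    [[0,0,0],[0,0,0]],
    [[0,0,0],[0,0,0]],
  ],
)

```text
t: 23.78
tool_pos: [0.5501, -0.2152, 0.2973]
orientation: [-3.14, 0.003, 0.003]
force: [-0.7, 0.4, -3.5]
opening: 0.0175
gripper_force: 50.0
```

```bash
python3 -c "
from h import *
plan([.552,-.215,.2165],-.004); square_view(.09)"
```

```text
t 23.78 pos [ 0.5501 -0.2152  0.2973] shift [ 2.1 -0.1 80.8] turn [-0.0015  0.002   0.0018] F [-0.7  0.4 -3.5] op 0.0175
leg n 11766 z 0.1021 px 239 493 197 300
edge 594.71 -252.01 89.89 [ 594.84827 -181.93146] [ 594.62396 -296.33682]
edge 564.23 -171.99 0.02 [ 585.4672  -172.09152] [ 542.0983  -171.82285]
```

Request:
apply_moves(
  series=[
    [[0,0,10],[0,0,0]],
    [[1,0,18],[0,0,0]],
    [[1,0,18],[0,0,0]],
    [[0,0,14],[0,0,0]],
    [[0,0,9],[0,0,0]],
    [[0,0,5],[0,0,0]],
    [[0,0,3],[0,0,0]],
    [[0,0,0],[0,0,0]],
    [[0,0,0],[0,0,0]],
  ],
)

```text
t: 24.58
tool_pos: [0.553, -0.2155, 0.2224]
orientation: [3.141, -0.002, 0.002]
force: [0.2, -0.3, -3.0]
opening: 0.0176
gripper_force: 50.0
```

Request:
apply_moves(
  series=[
    [[0,0,1],[0,0,0]],
    [[0,0,0.7],[0,0,0]],
    [[0,0,0],[0,0,0]],
  ],
)

```text
t: 24.83
tool_pos: [0.5528, -0.2156, 0.2205]
orientation: [3.141, -0.002, 0.001]
force: [0.5, -0.7, -3.5]
opening: 0.0177
gripper_force: 50.0
```

Request:
apply_moves(
  series=[
    [[0,0,0.6],[0,0,0]],
    [[0,0,0.6],[0,0,0]],
    [[0,0,0],[0,0,0]],
  ],
)

```text
t: 25.08
tool_pos: [0.5526, -0.2154, 0.2188]
orientation: [-3.142, 0.002, 0.0]
force: [-0.4, 0.8, -3.6]
opening: 0.0176
gripper_force: 50.0
```

Request:
apply_moves(
  series=[
    [[0,0,0.6],[0,0,0]],
    [[0,0,0.6],[0,0,0]],
    [[0,0,0],[0,0,0]],
    [[0,0,0],[0,0,0]],
  ],
)

```text
t: 25.42
tool_pos: [0.5526, -0.2154, 0.2175]
orientation: [-3.141, 0.002, 0.0]
force: [0.6, 0.1, -3.2]
opening: 0.018
gripper_force: 50.0
```

Request:
apply_moves(
  series=[
    [[0,0,0.5],[0,0,0]],
    [[0,0,0.4],[0,0,0]],
    [[0,0,0],[0,0,0]],
    [[0,0,0],[0,0,0]],
  ],
)

```text
t: 25.75
tool_pos: [0.5527, -0.2154, 0.2167]
orientation: [-3.142, 0.002, 0.0]
force: [-0.2, 0.3, -3.0]
opening: 0.0181
gripper_force: 50.0
```

Request:
apply_moves(
  series=[
    [[0,0,0.4],[0,0,0]],
    [[0,0,0.3],[0,0,0]],
    [[0,0,0],[0,0,0]],
    [[0,0,0],[0,0,0]],
  ],
)

```text
t: 26.08
tool_pos: [0.5527, -0.2154, 0.216]
orientation: [-3.142, 0.002, 0.0]
force: [-0.6, 0.6, -2.8]
opening: 0.0175
gripper_force: 50.0
```

Request:
apply_moves(
  series=[
    [[0,0,0.4],[0,0,0]],
    [[0,0,0],[0,0,0]],
    [[0,0,0],[0,0,0]],
  ],
)

```text
t: 26.33
tool_pos: [0.5527, -0.2154, 0.2157]
orientation: [3.141, -0.002, 0.0]
force: [0.0, -0.4, -2.3]
opening: 0.0178
gripper_force: 50.0
```

Request:
apply_moves(
  series=[
    [[0,0,0.3],[0,0,0]],
    [[0,0,0],[0,0,0]],
    [[0,0,0],[0,0,0]],
  ],
)

```text
t: 26.58
tool_pos: [0.5528, -0.2155, 0.2157]
orientation: [3.141, -0.002, 0.0]
force: [-2.0, 0.6, 2.3]
opening: 0.0176
gripper_force: 50.0
```

```bash
python3 st.py
```

```text
26.5833 [-1.98  0.58  2.35] T [0.29895277 0.370089   0.01084381] [ 0.55277397 -0.21545652  0.21571804] -0.0012284111071757526
```

On the pad. Release and retreat upwards.

Request:
apply_moves(
  series=[
    [[0,0,0],[0,0,0]],
    [[0,0,0],[0,0,0]],
    [[0,0,0],[0,0,0]],
    [[0,0,0],[0,0,0]],
    [[0,0,0],[0,0,0]],
    [[0,0,0],[0,0,0]],
    [[0,0,0],[0,0,0]],
    [[0,0,0],[0,0,0]],
    [[0,0,0],[0,0,0]],
    [[0,0,0],[0,0,0]],
    [[0,0,0],[0,0,0]],
    [[0,0,0],[0,0,0]],
  ],
  claw=0.8,
)

```text
t: 27.58
tool_pos: [0.5527, -0.2154, 0.2153]
orientation: [-3.142, 0.002, 0.0]
force: [0.6, -1.0, -0.5]
opening: 0.0742
gripper_force: 0.0
```

Request:
apply_moves(
  series=[
    [[0,0,-5],[0,0,0]],
    [[0,0,-15],[0,0,0]],
    [[0,0,-25],[0,0,0]],
    [[0,0,-30],[0,0,0]],
    [[-15,0,-30],[0,0,0]],
    [[-25,0,-15],[0,0,0]],
    [[-10,0,0],[0,0,0]],
    [[0,0,0],[0,0,0]],
  ],
)

```text
t: 28.25
tool_pos: [0.5018, -0.2157, 0.3375]
orientation: [3.14, -0.003, 0.004]
force: [-0.5, 0.1, 0.2]
opening: 0.0744
gripper_force: 0.0
```

```bash
python3 st.py; python3 - <<'E'
from h import *
a=square_view(.006); b,_=robot.read_camera("top")
cv2.imwrite("pics/end.png",np.hstack([cv2.resize(a,(400,300)),cv2.resize(b[185:305,190:350],(400,300),interpolation=cv2.INTER_CUBIC)]))
E
```

```text
28.25 [-0.52  0.07  0.2 ] T [ 0.03692687  0.06348064 -0.01027475] [ 0.50181244 -0.21565915  0.33752333] -0.0018482927220956462
leg n 7327 z 0.0204 px 270 430 112 252
edge 596.26 -232.15 89.92 [ 596.3229  -187.39095] [ 596.17847 -296.55176]
edge 534.28 -171.9 0.08 [ 582.1231  -171.94398] [ 483.61203 -172.07266]
```

View pics/end.png

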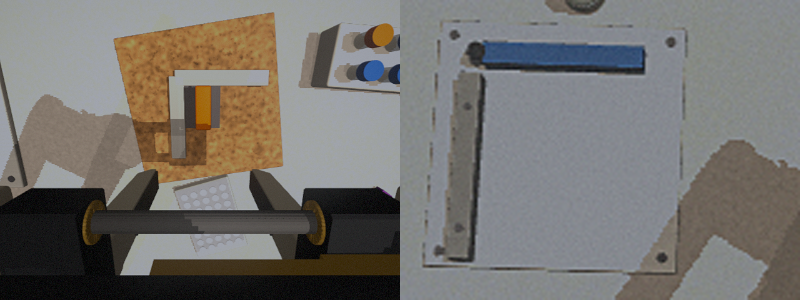

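The square lies flat on the pad, grip at left-half pixel (203,105), with its origin at (551,-217) mm and the pad centre at (548,-218.5). In the right half the blue fence sits square to the grey one, corner near (475,50), and the hand is clear. Handing in.

```bash
python3 -c "
from plant import robot
print(robot.close_job())"
```

```text
the job is handed in; nothing more can be done
None
```

I swung the blue fence square with the steel square and held it flush at about 9–10 N on each fence for over two seconds. I then laid the square flat about 4 mm from the middle of the cork pad, let go, and handed the job in at about 28 s; the judge's verdict was not shown.

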